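# Load the setting discs into the stage nest

### The job

Load the three plain steel setting discs into the aluminium nest, each lying flat, right at the bottom of the round pocket of its own size. The large disc stands on edge in the slotted stand: first lay it flat on the rubber pad and let go of it there, then take it again by its rim to load it. Let each disc go only when it is just over its pocket, do not drop it in from a height, and leave the other things on the bench where they are.

Things in the scene. Friction and masses are not known exactly. Their poses are not given: they have to be found in the camera images.
- nest: Fixed aluminium plate 80 x 210 x 20 mm (x, y, z), origin at the centre of its underside on the bench, z up. Three blind round pockets 8 mm deep in a row along its y axis, 70 mm apart; it may be turned on the bench.
- pocket_large (a point): Centre of the mouth of the largest pocket (49 mm diameter, 8 mm deep), on the nest's top face 20 mm above the bench, at y = -70 mm of the nest; the nest's axes.
- pocket_medium (a point): Centre of the mouth of the middle pocket (41 mm diameter, 8 mm deep), on the nest's top face, at the nest's centre.
- pocket_small (a point): Centre of the mouth of the smallest pocket (33 mm diameter, 8 mm deep), on the nest's top face, at y = +70 mm of the nest.
- disc_large: Solid steel disc with a small dark centre mark, 46 mm diameter, 12 mm thick, about 0.16 kg. Origin at its centre, its x axis is the disc's axis (either face may end up on top). Starts standing on edge in the stand, its centre 31 mm above the bench.
- disc_medium: Solid steel disc with a small dark centre mark, 38 mm diameter, 12 mm thick, about 0.11 kg, lying flat on the bench. Origin at its centre, z axis is the disc's axis.
- disc_small: Solid steel disc with a small dark centre mark, 30 mm diameter, 12 mm thick, about 0.07 kg, lying flat on the bench. Origin at its centre, z axis is the disc's axis.
- stand: Fixed white plastic stand 60 x 70 mm (x, y), 22 mm high, origin at the centre of its underside. A 14 mm wide slot along its y axis holds the large disc on edge (disc axis along the stand's x); slot floor 8 mm above the bench, small stops keep the disc from rolling; the disc shows above 22 mm, up to 54 mm.
- pad: Fixed flat blue-grey rubber pad 110 x 150 x 4 mm (x, y, z), origin at the centre of its underside, on the bench between the robot and the nest.
- ring_gauge: Bystander: steel ring, 52 mm outside, 28 mm hole, 18 mm high. Origin at the centre of its underside.
- vee_block: Bystander: dark steel V-block 50 x 40 x 35 mm. Origin at the centre of its underside.
- loupe: Bystander: grey waisted eye loupe 40 mm diameter, 36 mm high. Origin at the centre of its underside.
- lens_brush: Bystander: brush about 150 mm long lying at the far side. Origin under its middle.
- caliper: Bystander: digital caliper 200 mm long lying on the right. Origin under its middle.

How it is judged:
On the way:
1. the large disc lies flat on the rubber pad and has been let go (angle between the x axis of disc_large and the z axis of pad, either way round below 0.1 rad and contact force between disc_large and pad above 0.3 N and contact force between the fingers and disc_large below 0.05 N and linear speed of disc_large below 0.03 m/s), for 0.2 s.
At the end, for the whole second after the job is handed in: Each of the three discs lies in the pocket of its own size: centre within 4 mm of the pocket's axis, flat to within 4 degrees, at the bottom (disc centre no more than 1 mm above the nest's top face; 2 mm below it when home), at rest and let go (horizontal distance between disc_large and pocket_large below 0.004 m and z of disc_large in the frame of pocket_large below 0.001 m and angle between the x axis of disc_large and the z axis of nest, either way round below 0.07 rad and linear speed of each of disc_large, disc_medium, disc_small below 0.02 m/s and contact force between the fingers and disc_large below 0.05 N and horizontal distance between disc_medium and pocket_medium below 0.004 m and z of disc_medium in the frame of pocket_medium below 0.001 m and angle between the z axis of each of disc_medium, disc_small and the z axis of nest, either way round below 0.07 rad and contact force between the fingers and disc_medium below 0.05 N and horizontal distance between disc_small and pocket_small below 0.004 m and z of disc_small in the frame of pocket_small below 0.001 m and contact force between the fingers and disc_small below 0.05 N); the robot touches nothing.
It fails at once if a disc is dropped into the nest from a height (falling free faster than 0.6 m/s, about 18 mm of fall, over the nest) ((horizontal distance between disc_large and pocket_large below 0.03 m and linear speed of disc_large above 0.6 m/s and contact force between the fingers and disc_large below 0.05 N) or (horizontal distance between disc_medium and pocket_medium below 0.03 m and linear speed of disc_medium above 0.6 m/s and contact force between the fingers and disc_medium below 0.05 N) or (horizontal distance between disc_small and pocket_small below 0.03 m and linear speed of disc_small above 0.6 m/s and contact force between the fingers and disc_small below 0.05 N)).
It fails at once if another thing on the bench is shifted by more than 30 mm (distance of any of ring_gauge, vee_block, loupe, lens_brush, caliper from where it was at the start of the episode above 0.03 m).
It also fails if it takes over 72 s, if anything falls off the work surface, if the arm or the gripper's body presses on something with over 40 N, if the wrist force passes 120 N, or if a joint passes its speed limit or range.

### The arm

A 7-joint arm with a two-finger parallel gripper is mounted at the origin on the work surface. World frame = base frame: x ahead of the robot, y to its left, z up, the work surface at z = 0. Lengths are in m, angles in rad, forces in N, time in s.
With the tool pointing down it reaches from about 0.4 to 0.875 m from the base axis. Payload 19.3 kg.
Tool frame: the origin (TCP) lies at the very end of the fingers, on their centre line; the grasp point (between the pads) lies 19 mm behind it; z points along the fingers, y is the line along which they close (so a half turn about z gives the same grasp; the last joint's range is limited). The gripper opens to 85 mm and grips with 20 to 120 N. Pads are 22 mm wide; open, the fingers measure 114 mm over their backs; the gripper's body (76 mm by 85 mm) begins 54 mm behind the grasp point. The pads swing forward as they close: fully open they stand 13 mm farther back than shut.
Start: joints at [-1.304, 0.521, -0.036, 1.599, 0.021, 1.021, -0.113], TCP at [0.207, 0.59, 0.231] pointing down, gripper open.
Joint ranges: [-2.91, 2.91], [-0.3, 2.13], [-1.5, 1.42], [0.17, 2.43], [-1.26, 4.41], [0.16, 1.93], [-2.52, 2.52]. Speed limits (rad/s): [1.89, 1.89, 2.39, 2.39, 3.01, 3.01, 3.01].

### API

Orientations are given as [roll, pitch, yaw] about the fixed x, y, z axes, in that order (R = Rz(yaw) Ry(pitch) Rx(roll)).
In Python, from workcell import observe, grab_frame, job_done gives the robot as it stands.
- The arm moves only by the tool move_arm, never from a script. Its argument "plan" is a list that holds one entry, the list of rows, each a list of 7 numbers: the shift along the tool's x, y, z each as a share of 0.02 m, from -1 to 1, then the turn, a rotation vector about the tool's x, y, z each as a share of 6 degrees, from -1 to 1, then the opening, from -1 (shut) to 1 (fully open). A call has exactly 10 rows; each row shifts and turns the commanded pose from where the row before left it, along the tool's axes as they then stand; what a row does not reach is not made up. A row lasts 1/10 s, in which the tool goes at most 50 mm and 8.59 degrees, less where a joint would pass 70% of its speed; a pose out of reach is approached as far as the arm can. A call with a number of a shift or a turn outside -1 to 1 is refused whole. A call with a gripper value outside its range is refused whole. The fingers move at their own pace and stop on an object; "grip_force" is the grip in N (left out, the last holds). Time passes only in rows, so rows that do not move let the fingers close, or fill a call up. It gives the time, the measured TCP pose, the force, the opening and the grip force at its end, in the units of the state.
- observe(): the state, without advancing time (a new reading comes with each control period).
- grab_frame(name): name is "scene" or "top"; returns a dict with "color" (400x640x3 uint8, red, green, blue), "intrinsics" (3x3 intrinsics, pixels), "position" and "orientation" of the camera in the world. Camera axes: x right, y down, z forward; pixel columns grow to the right and rows downward; lengths in m; the calibration is good to about 2 mm. A picture is of the moment at which its call begins. There is no depth.
- job_done(): hands the job in; it is judged then, once.
The state is a dict: "clock": time; "qpos": joint angles; "qd": joint speeds; "joint_efforts": joint torques, N m; "position": TCP position; "tool_rot": TCP orientation; "force": force on the tool from outside, world axes, zero at the start; "moment": the same for the moment, N m; "grip_width": finger opening in m; "finger_force": force on a finger pad.
Only numpy, scipy, OpenCV 4.12 (cv2) and the standard library are available. Lean on these libraries where they do the work, as an engineer would, in place of code of your own. Each camera call takes 0.05 s, during which the arm holds its last target. There are 200 camera calls.

## Working session

There is one attempt and no reset: what is moved stays moved. The work goes in short steps, Python scripts to look and compute and a tool call to move; the robot and the scene stay as the last step left them, time stands still between calls to the robot, and variables do not carry over. Pictures are saved under pics/ and viewed, at most 10 in all, crops included, and the job is handed in when it is done.

Besides the shell and the picture viewer there is one more tool, called after "Emit:" as name(argument=value, ...) on one line, values as JSON. move_arm: Moves the arm, as the interface text tells. Shift numbers are shares of 0.02 m and turn numbers shares of 6 degrees, none past 1 either way. Its arguments: {"type":"object","properties":{"plan":{"type":"array"},"grip_force":{"type":"number"}},"required":["plan"]}

```bash
mkdir -p pics; ls; python3 - <<'E'
from workcell import *
import cv2
s=observe();print(s)
for n in("top","scene"):
    f=grab_frame(n);cv2.imwrite(f"pics/{n}0.png",f["color"][:,:,::-1]);print(f["intrinsics"],f["position"],f["orientation"])
E
```

```text
pics
{'clock': 0.0, 'qpos': array([-1.30418799,  0.52201833, -0.03634455,  1.59997257,  0.02121514,
        1.02111291, -0.11281768]), 'qd': array([ 6.36721963e-04, -5.92901749e-04,  1.70655020e-04, -4.46833399e-05,
       -9.20927779e-04,  6.01285135e-04, -2.11592757e-04]), 'joint_efforts': array([-1.53287678e-03, -9.27125001e+01,  1.97875321e+00, -3.69916821e+01,
        1.76579825e-02,  8.36444960e-03, -2.35725798e-05]), 'position': array([0.20646867, 0.58956628, 0.23073555]), 'tool_rot': array([-3.14047020e+00,  8.44729035e-05,  2.80477885e+00]), 'force': array([-0.28476986,  0.16528415,  0.37715944]), 'moment': array([ 0.0388302 , -0.00519829, -0.02974058]), 'finger_force': 0.0, 'grip_width': 0.08534010542389142}
[[450.39549995   0.         319.66450694]
 [  0.         450.39549995 202.23969197]
 [  0.           0.           1.        ]] [ 0.32962998 -0.06525295  1.22662537] [-2.94527608 -0.01015527 -1.56505154]
[[483.30722286   0.         318.9223566 ]
 [  0.         483.30722286 204.48111514]
 [  0.           0.           1.        ]] [ 1.20365827 -0.16719861  0.83580737] [-2.42495745 -0.01576968  1.41416065]
```

View pics/top0.png

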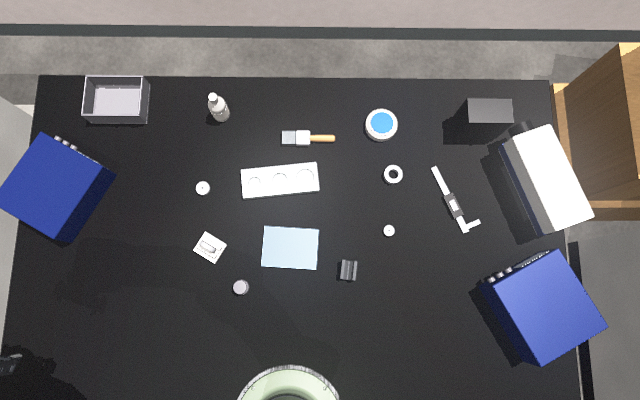

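View pics/scene0.png

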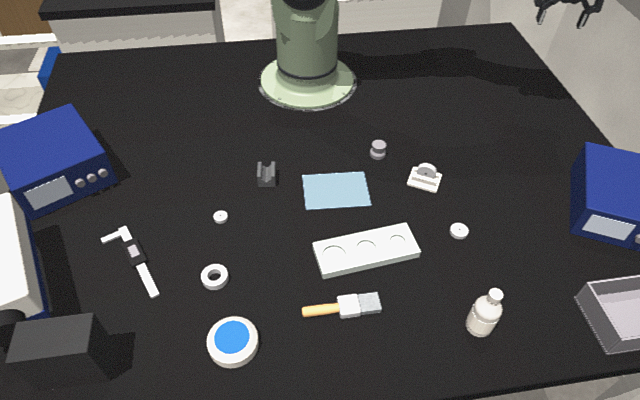

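The top view shows the nest near (280,180), one disc at (203,188), the other at (389,231), the stand at (210,247) and the pad at (290,248). I'll enlarge these.

```bash
python3 - <<'E'
import cv2,numpy as np
a=cv2.imread("pics/top0.png");b=cv2.imread("pics/scene0.png")
r=lambda i,x,y,w,h,s:cv2.resize(i[y:y+h,x:x+w],None,fx=s,fy=s,interpolation=cv2.INTER_CUBIC)
c=np.vstack([r(a,185,155,140,50,5.7)[:285,:798],np.hstack([r(a,185,225,50,50,6),r(a,375,215,30,50,6),r(a,190,175,50,50,6)])[:, :798].copy() if 0 else cv2.copyMakeBorder(np.hstack([r(a,185,225,50,50,6),r(a,375,215,30,50,6),r(a,190,175,50,50,6)])[:,:780],0,0,0,18,0)])
cv2.imwrite("pics/c1.png",c);print(c.shape)
d=np.vstack([r(b,300,205,160,75,5)[:,:800],np.hstack([r(b,395,155,50,44,5),r(b,200,200,50,44,5),r(b,435,210,60,44,5)])])
cv2.imwrite("pics/c2.png",d);print(d.shape)
E
```

```text
(585, 798, 3)
(595, 800, 3)
```

View pics/c1.png

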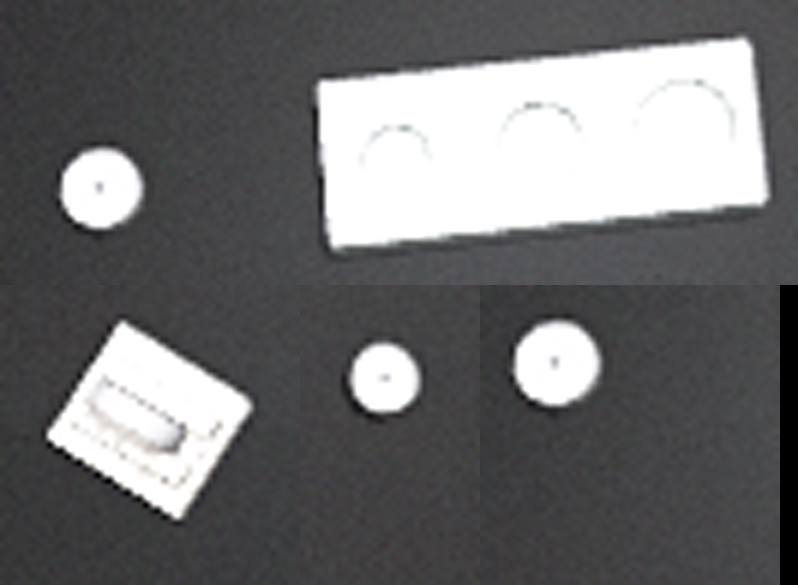

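View pics/c2.png

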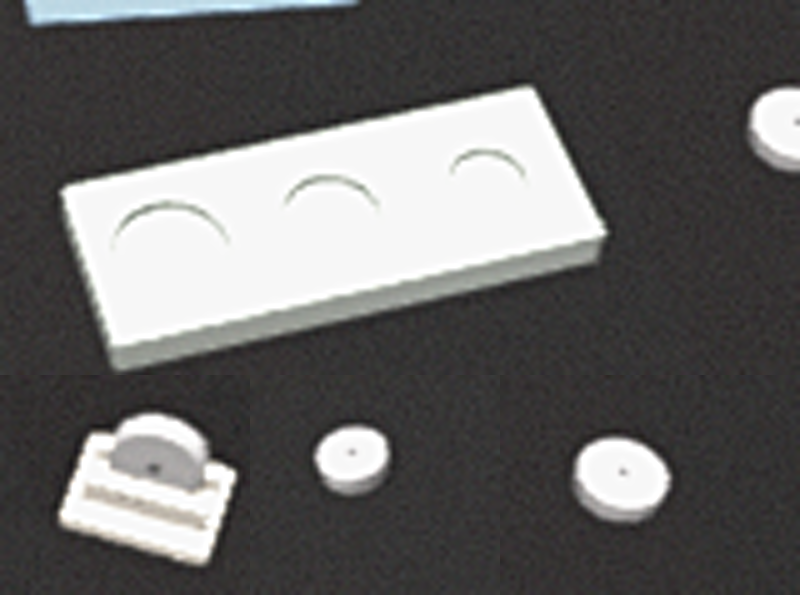

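The crops show: the nest with its small pocket left and large one right, the disc marks at about (202.5,188) and (389,230.3), and the large disc standing centred in its stand, slot running about 30° off y. The next step is a subpixel silhouette fit in both cameras.

```bash
cat > vis.py <<'E'
import cv2,numpy as np
from scipy.optimize import least_squares
from scipy.spatial.transform import Rotation as R
from workcell import *
def proj(f,P):
    p=(np.asarray(P)-f["position"])@R.from_euler("xyz",f["orientation"]).as_matrix()
    q=p@np.asarray(f["intrinsics"]).T
    return q[:,:2]/q[:,2:]
def place(P,x,y,w):
    c,s=np.cos(w),np.sin(w);P=np.asarray(P,float)
    return np.c_[x+c*P[:,0]-s*P[:,1],y+s*P[:,0]+c*P[:,1],P[:,2]]
def box(a,b,h): return [(i*a/2,j*b/2,k) for i in(-1,1) for j in(-1,1) for k in(0,h)]
T=np.linspace(0,2*np.pi,60,endpoint=False)
def disc(d,z=0.,h=.012): return [(d/2*np.cos(t),d/2*np.sin(t),k) for t in T for k in(z,z+h)]
def edisc(d,zc,h=.012): return [(k,d/2*np.cos(t),zc+d/2*np.sin(t)) for t in T for k in(-h/2,h/2)]
U=8
def contour(f,uv,m=60,th=115,sel=None):
    x0,y0=(np.array(uv)-m).astype(int); x0=max(x0,0);y0=max(y0,0)
    g=cv2.cvtColor(f["color"],cv2.COLOR_RGB2GRAY)[y0:y0+2*m,x0:x0+2*m]
    g=cv2.resize(g,None,fx=U,fy=U,interpolation=cv2.INTER_CUBIC)
    cs,_=cv2.findContours((g>th).astype(np.uint8),cv2.RETR_EXTERNAL,cv2.CHAIN_APPROX_NONE)
    pt=tuple(((np.array(uv)-[x0,y0]+.5)*U-.5).tolist())
    c=max((c for c in cs if len(c)>60),key=lambda c:cv2.pointPolygonTest(c,pt,True))
    return (c[::4,0]+.5)/U-.5+[x0,y0]
def fit(frames,parts,x0,yaw=True,th=115,m=60):
    """parts: list of convex point sets in object frame; returns x,y,yaw, rms px"""
    x0=np.array(x0,float)
    zc=np.mean(np.vstack(parts)[:,2])
    C=[contour(f,proj(f,[[x0[0],x0[1],zc]])[0],m,th) for f in frames]
    def res(p):
        w=p[2] if yaw else x0[2]; out=[]
        for f,c in zip(frames,C):
            H=[cv2.convexHull(proj(f,place(P,p[0],p[1],w)).astype(np.float32)) for P in parts]
            out+= [max(cv2.pointPolygonTest(h,(float(u),float(v)),True) for h in H) for u,v in c]
        return np.array(out)
    s=least_squares(res,x0 if yaw else x0[:2],diff_step=1e-4,x_scale=.01,loss="soft_l1",f_scale=.5)
    return np.r_[s.x,[] if yaw else x0[2]],np.sqrt(np.mean(res(s.x)**2))
def back(f,uv,z):
    d=R.from_euler("xyz",f["orientation"]).as_matrix()@np.linalg.solve(f["intrinsics"],[*uv,1.])
    return (f["position"]+d*(z-f["position"][2])/d[2])[:2]
E
cat > m.py <<'E'
from vis import *
np.set_printoptions(precision=4,suppress=True)
t,s=grab_frame("top"),grab_frame("scene")
import pickle;pickle.dump((t,s),open("f0.pkl","wb"))
for n,uv,z,parts,w,yw in [("nest",(280,180),.02,[box(.08,.21,.02)],.12,1),("med",(203,188),.012,[disc(.038)],0,0),("small",(389,231),.012,[disc(.03)],0,0),
  ("stand",(210,247),.02,[box(.06,.07,.022),edisc(.046,.031)],-.52,1),("pad",(290,248),.004,[box(.11,.15,.004)],0,1)]:
    b=back(t,uv,z)
    for nm,fr in(("top",[t]),("scene",[s]),("both",[t,s])):
        try: print(n,nm,*fit(fr,parts,[*b,w],yw))
        except Exception as e: print(n,nm,e)
print("marks",back(t,(202.1,187.6),.012),back(t,(388.6,229.9),.012))
print(back(t,(347,270),.03),back(t,(241,287),.03),back(t,(393,174),.018))
E
python3 m.py
```

```text
nest top [0.635  0.0349 0.1156] 0.38187237032050914
nest scene [0.6319 0.036  0.1161] 0.3442572826196378
nest both [0.6329 0.0358 0.1154] 0.6077118325668427
med top [0.6113 0.2493 0.    ] 0.19471516564989025
med scene [0.609  0.2496 0.    ] 0.3001164157778579
med both [0.61   0.2494 0.    ] 0.3976914671963809
small top [ 0.4964 -0.2653  0.    ] 0.2101098525626212
small scene [ 0.4945 -0.2643  0.    ] 0.46315164173254975
small both [ 0.4954 -0.2647  0.    ] 0.4769514618068148
stand top [ 0.4465  0.2191 -0.5439] 0.4162666056098124
stand scene [ 0.4469  0.2217 -0.5636] 0.9295806321957297
stand both [ 0.4469  0.2207 -0.5462] 0.7965422322762351
pad top [0.4485 0.0042 0.    ] 0.8505321621444509
pad scene [0.4473 0.0046 0.    ] 0.7884625177729204
pad both [ 0.4479  0.0045 -0.0577] 0.34906110752219877
marks [0.61   0.2485] [ 0.496  -0.2642]
[ 0.3864 -0.149 ] [0.3408 0.1277] [ 0.6516 -0.2792]
```

```bash
cat > go.py <<'E'
import sys,numpy as np
from workcell import observe
from scipy.spatial.transform import Rotation as R
# go.py x y z w : remaining shift (rows of 20 mm, tool axes AFTER turning to w) and turn (rows of 6 deg)
s=observe();x,y,z,w=map(float,sys.argv[1:5])
Rg=R.from_euler("xyz",[np.pi,0,w]);Rc=R.from_euler("xyz",s["tool_rot"])
d=np.array([x,y,z])-s["position"]
print("t",round(s["clock"],2),"pos",s["position"].round(4),"w",s["tool_rot"].round(4),"q",s["qpos"].round(2))
print("shift in goal axes",(Rg.inv().apply(d)/.02).round(3),"in present axes",(Rc.inv().apply(d)/.02).round(3),"turn",np.degrees((Rc.inv()*Rg).as_rotvec()/6).round(3))
E
python3 go.py .61 .249 .06 3.257
```

```text
t 0.2 pos [0.2065 0.5897 0.2309] w [-3.1409e+00  1.0000e-04  2.8048e+00] q [-1.3   0.52 -0.04  1.6   0.02  1.02 -0.11]
shift in goal axes [-18.079 -19.245   8.547] in present axes [-24.67   -9.405   8.555] turn [-6.000e-03 -1.000e-03 -4.318e+00]
```

Emit:
move_arm(plan=[[[-0.5, -0.5, 0.5, 0, 0, -1, 1], [-0.5, -0.5, 0.5, 0, 0, -1, 1], [-0.5, -0.5, 0.5, 0, 0, -1, 1], [-0.5, -0.5, 0.5, 0, 0, -1, 1], [-0.5, -0.5, 0.5, 0, 0, -0.31, 1], [-0.95, -0.95, 0.2, 0, 0, 0, 1], [-0.95, -0.95, 0.2, 0, 0, 0, 1], [-0.95, -0.95, 0.2, 0, 0, 0, 1], [-0.95, -0.95, 0.2, 0, 0, 0, 1], [-0.95, -0.95, 0.2, 0, 0, 0, 1]]], grip_force=20)

```text
clock: 1.2
position: [0.3553, 0.4502, 0.161]
tool_rot: [-3.141, -0.0, -3.027]
force: [0.8, -0.6, -0.3]
grip_width: 0.085
finger_force: 0.0
```

```bash
python3 go.py .61 .249 .06 3.257
```

```text
t 1.2 pos [0.3553 0.4502 0.161 ] w [-3.1414e+00 -1.0000e-04 -3.0271e+00] q [-0.91  0.53 -0.13  1.8   0.09  0.82  0.6 ]
shift in goal axes [-11.49  -11.459   5.052] in present axes [-11.502 -11.447   5.053] turn [-0.002 -0.001 -0.009]
```

Emit:
move_arm(plan=[[[-1, -1, 0.4, 0, 0, 0, 1], [-1, -1, 0.4, 0, 0, 0, 1], [-1, -1, 0.4, 0, 0, 0, 1], [-1, -1, 0.4, 0, 0, 0, 1], [-1, -1, 0.4, 0, 0, 0, 1], [-1, -1, 0.4, 0, 0, 0, 1], [-1, -1, 0.4, 0, 0, 0, 1], [-1, -1, 0.4, 0, 0, 0, 1], [-1, -1, 0.4, 0, 0, 0, 1], [-0.5, -0.5, 0.2, 0, 0, 0, 1]]])

```text
clock: 2.2
position: [0.5665, 0.2817, 0.0844]
tool_rot: [-3.14, -0.0, -3.029]
force: [0.2, -0.6, -0.9]
grip_width: 0.0853
finger_force: 0.0
```

```bash
python3 go.py .61 .249 .001 3.257
```

```text
t 2.2 pos [0.5665 0.2817 0.0844] w [-3.1404e+00 -3.0000e-04 -3.0294e+00] q [-0.48  0.71 -0.11  1.68  0.11  0.75  1.04]
shift in goal axes [-1.97  -1.872  4.172] in present axes [-1.978 -1.861  4.174] turn [-0.011 -0.003 -0.031]
```

Emit:
move_arm(plan=[[[-1, -0.95, 0.2, 0, 0, 0, 1], [-0.97, -0.92, 0.4, 0, 0, 0, 1], [0, 0, 0.8, 0, 0, 0, 1], [0, 0, 0.8, 0, 0, 0, 1], [0, 0, 0.8, 0, 0, 0, 0.5], [0, 0, 0.8, 0, 0, 0, 0.2], [0, 0, 0.37, 0, 0, 0, -0.5], [0, 0, 0, 0, 0, 0, -1], [0, 0, 0, 0, 0, 0, -1], [0, 0, 0, 0, 0, 0, -1]]])

```text
clock: 3.2
position: [0.6088, 0.2515, 0.0026]
tool_rot: [3.141, 0.001, -3.027]
force: [0.7, 0.6, -0.8]
grip_width: 0.0361
finger_force: 20.7
```

```bash
python3 go.py .61 .249 .001 3.257; python3 - <<'E'
from workcell import *
import cv2
s=observe();print(s["grip_width"],s["finger_force"])
f=grab_frame("scene")["color"][160:310,360:560,::-1];cv2.imwrite("pics/g1.png",cv2.resize(f,None,fx=4,fy=4,interpolation=cv2.INTER_CUBIC))
E
```

```text
t 3.2 pos [0.6088 0.2515 0.0026] w [ 3.1413e+00  9.0000e-04 -3.0271e+00] q [-0.42  0.86 -0.1   1.63  0.13  0.66  1.1 ]
shift in goal axes [-0.046 -0.133  0.079] in present axes [-0.046 -0.133  0.079] turn [ 0.003  0.008 -0.008]
0.03605070013037378 20.68837970495224
```

View pics/g1.png

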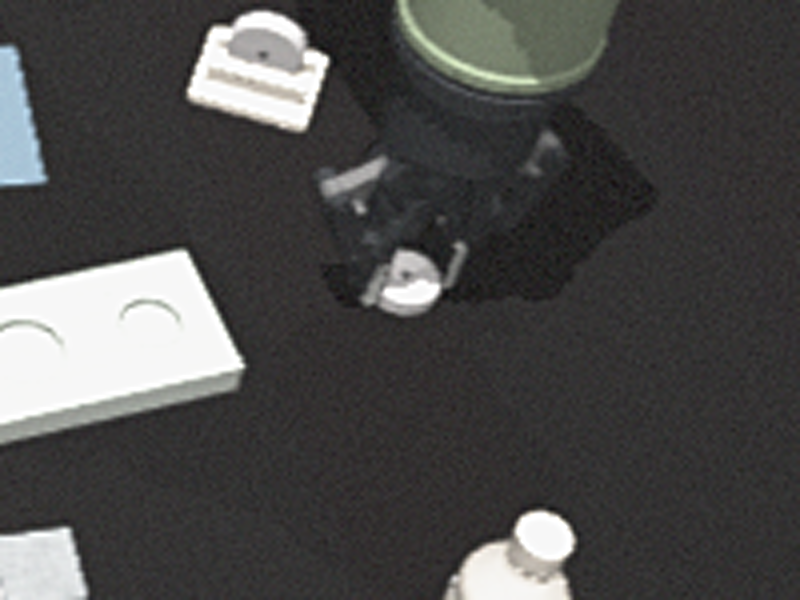

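The disc is held low between the fingers. I'll release, turn 90° and squeeze across, which gives its position in robot axes.

Emit:
move_arm(plan=[[[0, 0, 0, 0, 0, 0, 0.7], [0, 0, 0, 0, 0, 0, 0.7], [0, 0, 0, 0, 0, 0, 0.7], [0, 0, 0, 0, 0, 1, 0.7], [0, 0, 0, 0, 0, 1, 0.7], [0, 0, 0, 0, 0, 1, 0.7], [0, 0, 0, 0, 0, 1, 0.7], [0, 0, 0, 0, 0, 1, 0.7], [0, 0, 0, 0, 0, 1, 0.7], [0, 0, 0, 0, 0, 1, 0.7]]])

```text
clock: 4.25
position: [0.6085, 0.2514, 0.002]
tool_rot: [3.141, -0.0, 2.519]
force: [-0.4, -0.4, -0.8]
grip_width: 0.0726
finger_force: 0.0
```

Emit:
move_arm(plan=[[[0, 0, 0, 0, 0, 1, 0.7], [0, 0, 0, 0, 0, 1, 0.7], [0, 0, 0, 0, 0, 1, 0.7], [0, 0, 0, 0, 0, 1, 0.7], [0, 0, 0, 0, 0, 1, 0.7], [0, 0, 0, 0, 0, 1, 0.7], [0, 0, 0, 0, 0, 1, 0.7], [0, 0, 0, 0, 0, 0.98, 0.7], [0, 0, 0, 0, 0, 0, -0.3], [0, 0, 0, 0, 0, 0, -1]]])

```text
clock: 5.25
position: [0.6084, 0.2515, 0.0019]
tool_rot: [-3.142, 0.0, 1.691]
force: [-0.3, 1.0, -1.2]
grip_width: 0.0444
finger_force: 0.0
```

Emit:
move_arm(plan=[[[0, 0, 0, 0, 0, 0, -1], [0, 0, 0, 0, 0, 0, -1], [0, 0, 0, 0, 0, 0, -1], [0, 0, 0, 0, 0, 0, 0.7], [0, 0, 0, 0, 0, 0, 0.7], [0, 0, -1, 0, 0, 0, 0.7], [0, 0, -1, 0, 0, 0, 0.7], [0, -1, -1, 0, 0, 0, 0.7], [0, -1, -1, 0, 0, 0, 0.7], [0, -1, -1, 0, 0, 0, 0.7]]])

```text
clock: 6.25
position: [0.548, 0.244, 0.1024]
tool_rot: [-3.141, 0.0, 1.687]
force: [0.3, 0.8, 0.3]
grip_width: 0.0728
finger_force: 0.0
```

```bash
python3 - <<'E'
from vis import *
t,s=grab_frame("top"),grab_frame("scene")
r=lambda i,x,y,w,h,s:cv2.resize(i["color"][y:y+h,x:x+w,::-1],None,fx=s,fy=s,interpolation=cv2.INTER_CUBIC)
cv2.imwrite("pics/g2.png",np.hstack([r(t,165,150,80,80,5),r(s,420,190,80,80,5)]))
for n,f in(("top",[t]),("scene",[s])):
    try: print(n,*fit(f,[disc(.038)],[.6085,.251,0],False))
    except Exception as e: print(n,e)
E
```

```text
top [0.60918933 0.25170877 0.        ] 0.31789284068388857
scene [0.60713024 0.2522963  0.        ] 0.29046957343376806
```

View pics/g2.png

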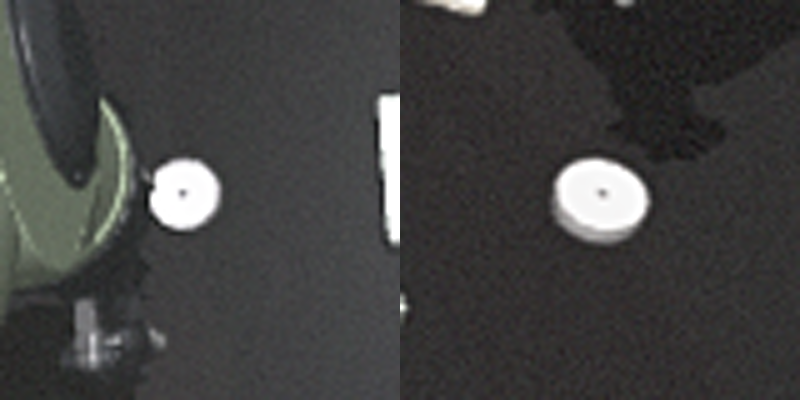

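The disc is flat, mark visible, now at robot (0.6085, 0.2515). The cameras' mean agrees within 0.6 mm, so the nest centre is about (0.6338, 0.035), yaw 0.1156. Grasping the medium disc next.

Emit:
move_arm(plan=[[[0, 1, 1, 0, 0, 0, 0.7], [0, 1, 1, 0, 0, 0, 0.7], [0, 1, 1, 0, 0, 0, 0.7], [0, 0, 1, 0, 0, 0, 0.7], [0, 0, 1, 0, 0, 0, 0.7], [0, 0, 0, 0, 0, 0, 0], [0, 0, 0, 0, 0, 0, -1], [0, 0, 0, 0, 0, 0, -1], [0, 0, 0, 0, 0, 0, -1], [0, 0, 0, 0, 0, 0, -1]]], grip_force=40)

```text
clock: 7.35
position: [0.6089, 0.2516, 0.0029]
tool_rot: [3.14, -0.0, 1.687]
force: [-0.6, -0.4, 5.3]
grip_width: 0.0345
finger_force: 40.4
```

Emit:
move_arm(plan=[[[0, 0, -1, 0, 0, 0, -1], [0, 0, -1, 0, 0, 0, -1], [-1, 0, -0.5, 0, 0, 0, -1], [-1, 0, 0, 0, 0, 0, -1], [-1, 0, 0, 0, 0, 0, -1], [-1, 0, 0, 0, 0, 0, -1], [-1, 0, 0, 0, 0, 0, -1], [-1, 0, 0, 0, 0, 0, -1], [-1, 0, 0, 0, 0, 0, -1], [-1, 0, 0, 0, 0, 0, -1]]])

```text
clock: 8.35
position: [0.6266, 0.0898, 0.0512]
tool_rot: [-3.141, 0.001, 1.686]
force: [-0.3, -0.2, -1.1]
grip_width: 0.0351
finger_force: 40.2
```

```bash
python3 go.py .6338 .035 .023 1.6864
```

```text
t 8.35 pos [0.6266 0.0898 0.0512] w [-3.1406e+00  5.0000e-04  1.6861e+00] q [-0.43  0.79  0.3   1.71 -0.33  0.7   0.16]
shift in goal axes [-2.763  0.041  1.41 ] in present axes [-2.762  0.043  1.411] turn [-0.009  0.005 -0.003]
```

Emit:
move_arm(plan=[[[-1, 0.04, 0, 0, 0, 0, -1], [-1, 0, 0, 0, 0, 0, -1], [-0.76, 0, 0, 0, 0, 0, -1], [0, 0, 0.4, 0, 0, 0, -1], [0, 0, 0.4, 0, 0, 0, -1], [0, 0, 0.4, 0, 0, 0, -1], [0, 0, 0.1, 0, 0, 0, -1], [0, 0, 0.1, 0, 0, 0, -1], [0, 0, 0.1, 0, 0, 0, -1], [0, 0, 0.1, 0, 0, 0, -1]]])

```text
clock: 9.35
position: [0.6343, 0.0374, 0.0204]
tool_rot: [3.141, 0.0, 1.687]
force: [-5.8, -3.4, 11.7]
grip_width: 0.035
finger_force: 41.4
```

```bash
python3 go.py .6338 .035 .019 1.6864; python3 -c "
from workcell import *
import cv2
f=grab_frame('scene')['color'][180:300,280:440,::-1];cv2.imwrite('pics/g3.png',cv2.resize(f,None,fx=5,fy=5,interpolation=cv2.INTER_CUBIC))"
```

```text
t 9.35 pos [0.6343 0.0374 0.0204] w [3.1414e+00 4.0000e-04 1.6874e+00] q [-0.33  0.83  0.27  1.71 -0.34  0.65  0.25]
shift in goal axes [-0.116 -0.04   0.071] in present axes [-0.116 -0.04   0.071] turn [0.001 0.004 0.01 ]
```

View pics/g3.png

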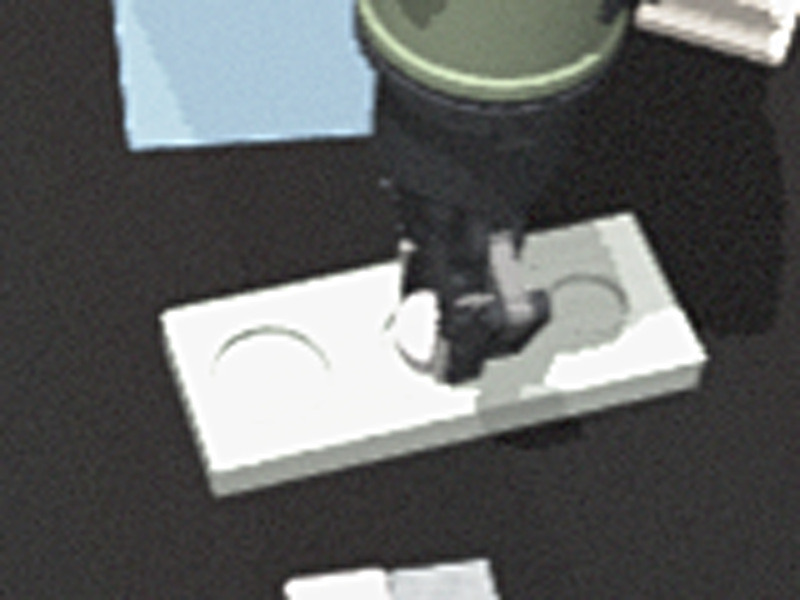

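The pocket's left edge is visible beside the disc and force is 12 N: it sits ~2 mm too far to +y. I'll lift, recheck and lower.

Emit:
move_arm(plan=[[[0, 0, -0.2, 0, 0, 0, -1], [0, 0, 0, 0, 0, 0, -1], [0, 0, 0, 0, 0, 0, -1], [0, 0, 0, 0, 0, 0, -1], [0, 0, 0, 0, 0, 0, -1], [0, 0, 0, 0, 0, 0, -1], [0, 0, 0, 0, 0, 0, -1], [0, 0, 0, 0, 0, 0, -1], [0, 0, 0, 0, 0, 0, -1], [0, 0, 0, 0, 0, 0, -1]]])

```text
clock: 10.4
position: [0.6343, 0.0377, 0.0239]
tool_rot: [3.142, 0.0, 1.687]
force: [-0.3, -0.6, -0.9]
grip_width: 0.0348
finger_force: 40.6
```

```bash
python3 go.py .6338 .035 .019 1.6864
```

```text
t 10.4 pos [0.6343 0.0377 0.0239] w [3.1416 0.     1.6874] q [-0.33  0.83  0.28  1.71 -0.34  0.65  0.25]
shift in goal axes [-0.129 -0.039  0.245] in present axes [-0.129 -0.039  0.245] turn [0.   0.   0.01]
```

Emit:
move_arm(plan=[[[-0.13, -0.04, 0, 0, 0, 0, -1], [0, 0, 0, 0, 0, 0, -1], [0, 0, 0, 0, 0, 0, -1], [0, 0, 0.08, 0, 0, 0, -1], [0, 0, 0.08, 0, 0, 0, -1], [0, 0, 0.08, 0, 0, 0, -1], [0, 0, 0, 0, 0, 0, -1], [0, 0, 0, 0, 0, 0, -1], [0, 0, 0, 0, 0, 0, -1], [0, 0, 0, 0, 0, 0, -1]]])

```text
clock: 11.4
position: [0.6338, 0.0351, 0.0193]
tool_rot: [3.142, -0.0, 1.688]
force: [-1.9, 1.0, 5.2]
grip_width: 0.0349
finger_force: 44.3
```

```bash
python3 go.py .6338 .035 .019 1.6864
```

```text
t 11.4 pos [0.6338 0.0351 0.0193] w [ 3.1416e+00 -1.0000e-04  1.6875e+00] q [-0.33  0.83  0.27  1.71 -0.34  0.64  0.25]
shift in goal axes [-0.003  0.     0.015] in present axes [-0.003  0.     0.015] turn [ 0.    -0.001  0.011]
```

Emit:
move_arm(plan=[[[0, 0, 0, 0, 0, 0, 0.3], [0, 0, 0, 0, 0, 0, 0.3], [0, 0, -0.2, 0, 0, 0, 0.5], [0, 0, -1, 0, 0, 0, 0.5], [0, 0, -1, 0, 0, 0, 0.5], [-1, -0.6, -1, 0, 0, 0, 0.5], [-1, -0.6, -0.5, 0, 0, 0, 0.5], [-1, -0.6, 0, 0, 0, 0, 0.5], [-1, -0.6, 0, 0, 0, 0, 0.5], [-1, -0.6, 0, 0, 0, 0, 0.5]]], grip_force=20)

```text
clock: 12.4
position: [0.5848, -0.0731, 0.0931]
tool_rot: [-3.141, 0.0, 1.687]
force: [0.3, -0.1, -0.7]
grip_width: 0.064
finger_force: 0.0
```

```bash
python3 go.py .4957 -.2653 .05 1.6864; python3 - <<'E'
from vis import *
t,s=grab_frame("top"),grab_frame("scene")
r=lambda i,x,y,w,h,s:cv2.resize(i["color"][y:y+h,x:x+w,::-1],None,fx=s,fy=s,interpolation=cv2.INTER_CUBIC)
cv2.imwrite("pics/g4.png",np.hstack([r(t,235,155,90,60,4.4),r(s,310,215,90,60,4.4)]))
E
```

```text
t 12.4 pos [ 0.5848 -0.0731  0.0931] w [-3.1414e+00  2.0000e-04  1.6866e+00] q [-0.19  0.67  0.3   1.82 -0.29  0.7   0.4 ]
shift in goal axes [-9.032 -5.534  2.156] in present axes [-9.031 -5.535  2.159] turn [-0.002  0.002  0.002]
```

View pics/g4.png

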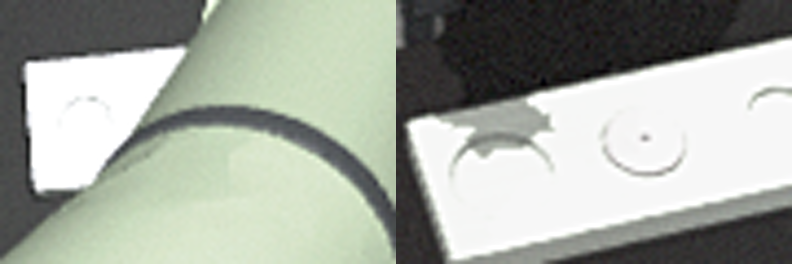

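The scene crop shows the medium disc concentric in its pocket, mark at (366.2,245.7), only a thin gap line around it: seated. On to the small disc.

Emit:
move_arm(plan=[[[-1, -0.61, 0.2, 0, 0, 0, 0.5], [-1, -0.61, 0.2, 0, 0, 0, 0.5], [-1, -0.61, 0.2, 0, 0, 0, 0.5], [-1, -0.61, 0.2, 0, 0, 0, 0.5], [-1, -0.61, 0.2, 0, 0, 0, 0.5], [-1, -0.61, 0.2, 0, 0, 0, 0.5], [-1, -0.61, 0.2, 0, 0, 0, 0.5], [-1, -0.61, 0.2, 0, 0, 0, 0.5], [-1, -0.61, 0.2, 0, 0, 0, 0.5], [0, 0, 0, 0, 0, 1, 0.5]]])

```text
clock: 13.5
position: [0.4953, -0.2664, 0.0568]
tool_rot: [-3.14, 0.001, 1.578]
force: [1.4, -0.3, -0.6]
grip_width: 0.064
finger_force: 0.0
```

Emit:
move_arm(plan=[[[0, 0, 0, 0, 0, 1, 0.5], [0, 0, 0, 0, 0, 1, 0.5], [0, 0, 0, 0, 0, 1, 0.5], [0, 0, 0, 0, 0, 1, 0.5], [0, 0, 0, 0, 0, 1, 0.5], [0, 0, 0, 0, 0, 1, 0.5], [0, 0, 0, 0, 0, 1, 0.5], [0, 0, 0, 0, 0, 1, 0.5], [0, 0, 0, 0, 0, 1, 0.5], [0, 0, 0, 0, 0, 1, 0.5]]])

```text
clock: 14.5
position: [0.4973, -0.263, 0.057]
tool_rot: [-3.141, 0.0, 0.531]
force: [0.4, 0.9, 0.0]
grip_width: 0.0643
finger_force: 0.0
```

```bash
python3 go.py .4957 -.2653 .002 .1156; python3 - <<'E'
from vis import *
f=grab_frame("scene")
print(back(f,(366.2,245.7),.024)+[.0013,-.0008])
E
```

```text
t 14.5 pos [ 0.4973 -0.263   0.057 ] w [-3.1414e+00  1.0000e-04  5.3080e-01] q [ 0.    0.76  0.55  1.91 -0.63  0.65 -0.09]
shift in goal axes [-0.094  0.102  2.75 ] in present axes [-0.127  0.056  2.75 ] turn [-1.000e-03  2.000e-03  3.965e+00]
[0.63452146 0.03451552]
```

Emit:
move_arm(plan=[[[0, 0, 0.2, 0, 0, 1, 0.5], [0, 0, 0.2, 0, 0, 1, 0.5], [0, 0, 0.2, 0, 0, 1, 0.5], [0, 0, 0.2, 0, 0, 0.965, 0.5], [-0.09, 0.1, 0.8, 0, 0, 0, 0.5], [0, 0, 0.8, 0, 0, 0, 0.3], [0, 0, 0.35, 0, 0, 0, 0], [0, 0, 0, 0, 0, 0, -1], [0, 0, 0, 0, 0, 0, -1], [0, 0, 0, 0, 0, 0, -1]]])

```text
clock: 15.55
position: [0.4964, -0.2653, 0.0025]
tool_rot: [3.141, -0.001, 0.121]
force: [0.2, 0.1, -0.3]
grip_width: 0.0278
finger_force: 20.9
```

```bash
python3 go.py .4957 -.2653 .002 .1156; python3 -c "
from workcell import *
s=observe();print(s['grip_width'],s['finger_force'])"
```

```text
t 15.55 pos [ 0.4964 -0.2653  0.0025] w [ 3.1413e+00 -5.0000e-04  1.2060e-01] q [-0.    0.87  0.57  1.92 -0.82  0.6  -0.34]
shift in goal axes [-0.033 -0.002  0.026] in present axes [-0.033 -0.003  0.026] turn [ 0.003 -0.005  0.048]
0.027782514115986357 20.920740365982056
```

Emit:
move_arm(plan=[[[0, 0, 0, 0, 0, 0, 0.5], [0, 0, 0, 0, 0, 0, 0.5], [0, 0, 0, 0, 0, -1, 0.5], [0, 0, 0, 0, 0, -1, 0.5], [0, 0, 0, 0, 0, -1, 0.5], [0, 0, 0, 0, 0, -1, 0.5], [0, 0, 0, 0, 0, -1, 0.5], [0, 0, 0, 0, 0, -1, 0.5], [0, 0, 0, 0, 0, -1, 0.5], [0, 0, 0, 0, 0, -1, 0.5]]])

```text
clock: 16.55
position: [0.4963, -0.2651, 0.0023]
tool_rot: [3.141, -0.0, 0.962]
force: [0.5, -0.0, 0.1]
grip_width: 0.0639
finger_force: 0.0
```

Emit:
move_arm(plan=[[[0, 0, 0, 0, 0, -1, 0.5], [0, 0, 0, 0, 0, -1, 0.5], [0, 0, 0, 0, 0, -1, 0.5], [0, 0, 0, 0, 0, -1, 0.5], [0, 0, 0, 0, 0, -1, 0.5], [0, 0, 0, 0, 0, -1, 0.5], [0, 0, 0, 0, 0, -0.96, 0.5], [0, 0, 0, 0, 0, 0, 0.5], [0, 0, 0, 0, 0, 0, 0.5], [0, 0, 0, 0, 0, 0, 0.2]]])

```text
clock: 17.55
position: [0.4962, -0.2651, 0.0021]
tool_rot: [-3.142, 0.0, 1.684]
force: [-0.7, 0.3, 0.0]
grip_width: 0.0521
finger_force: 0.0
```

```bash
python3 go.py .4964 -.2653 .002 1.6864
```

```text
t 17.55 pos [ 0.4962 -0.2651  0.0021] w [-3.1415e+00  1.0000e-04  1.6845e+00] q [ 0.25  0.78  0.19  1.91 -0.29  0.48  0.76]
shift in goal axes [-0.013  0.011  0.007] in present axes [-0.013  0.011  0.007] turn [-0.001  0.001 -0.018]
```

Emit:
move_arm(plan=[[[0, 0, 0, 0, 0, -0.02, -1], [0, 0, 0, 0, 0, 0, -1], [0, 0, 0, 0, 0, 0, -1], [0, 0, 0, 0, 0, 0, -1], [0, 0, -1, 0, 0, 0, -1], [0, 0, -1, 0, 0, 0, -1], [0, 0, -1, 0, 0, 0, -1], [1, 0.46, 0, 0, 0, 0, -1], [1, 0.46, 0, 0, 0, 0, -1], [1, 0.46, 0, 0, 0, 0, -1]]], grip_force=40)

```text
clock: 18.55
position: [0.5167, -0.2014, 0.0622]
tool_rot: [3.141, 0.0, 1.688]
force: [0.4, -0.0, -1.3]
grip_width: 0.0267
finger_force: 39.4
```

```bash
python3 go.py .6257 .1045 .062 1.6864
```

```text
t 18.55 pos [ 0.5167 -0.2014  0.0622] w [3.1414 0.     1.6881] q [ 0.09  0.67  0.25  1.92 -0.28  0.58  0.64]
shift in goal axes [1.4566e+01 7.1780e+00 1.2000e-02] in present axes [1.4554e+01 7.2020e+00 1.4000e-02] turn [0.002 0.    0.016]
```

Emit:
move_arm(plan=[[[1, 0.5, 0, 0, 0, 0, -1], [1, 0.5, 0, 0, 0, 0, -1], [1, 0.5, 0, 0, 0, 0, -1], [1, 0.5, 0, 0, 0, 0, -1], [1, 0.5, 0, 0, 0, 0, -1], [1, 0.5, 0, 0, 0, 0, -1], [1, 0.5, 0, 0, 0, 0, -1], [1, 0.5, 0, 0, 0, 0, -1], [1, 0.5, 0, 0, 0, 0, -1], [1, 0.5, 0, 0, 0, 0, -1]]])

```text
clock: 19.55
position: [0.5924, 0.0092, 0.0621]
tool_rot: [-3.141, 0.0, 1.689]
force: [0.5, 0.3, -1.4]
grip_width: 0.0268
finger_force: 39.4
```

Emit:
move_arm(plan=[[[1, 0.5, 0.2, 0, 0, 0, -1], [1, 0.5, 0.2, 0, 0, 0, -1], [1, 0.5, 0.2, 0, 0, 0, -1], [1, 0.5, 0.2, 0, 0, 0, -1], [0.5, 0.2, 0.2, 0, 0, 0, -1], [0, 0, 0.4, 0, 0, 0, -1], [0, 0, 0.3, 0, 0, 0, -1], [0, 0, 0, 0, 0, 0, -1], [0, 0, 0, 0, 0, 0, -1], [0, 0, 0, 0, 0, 0, -1]]])

```text
clock: 20.55
position: [0.6255, 0.102, 0.0284]
tool_rot: [3.141, 0.0, 1.688]
force: [0.4, 0.0, -1.0]
grip_width: 0.0269
finger_force: 39.4
```

```bash
python3 go.py .6257 .1045 .020 1.6864
```

```text
t 20.55 pos [0.6255 0.102  0.0284] w [3.1412e+00 1.0000e-04 1.6880e+00] q [-0.44  0.82  0.28  1.71 -0.34  0.66  0.15]
shift in goal axes [0.123 0.027 0.421] in present axes [0.123 0.027 0.421] turn [0.004 0.001 0.016]
```

Emit:
move_arm(plan=[[[0.12, 0.03, 0, 0, 0, 0, -1], [0, 0, 0, 0, 0, 0, -1], [0, 0, 0.14, 0, 0, 0, -1], [0, 0, 0.1, 0, 0, 0, -1], [0, 0, 0.08, 0, 0, 0, -1], [0, 0, 0.08, 0, 0, 0, -1], [0, 0, 0, 0, 0, 0, -1], [0, 0, 0, 0, 0, 0, -1], [0, 0, 0, 0, 0, 0, -1], [0, 0, 0, 0, 0, 0, -1]]])

```text
clock: 21.55
position: [0.6256, 0.1051, 0.0201]
tool_rot: [3.142, 0.0, 1.689]
force: [0.3, -0.1, -1.2]
grip_width: 0.0269
finger_force: 39.7
```

```bash
python3 go.py .6257 .1045 .020 1.6864; python3 - <<'E'
from vis import *
for n in("top","scene"):
    f=grab_frame(n);cv2.imwrite(f"pics/s_{n}.png",f["color"][:,:,::-1])
E
```

```text
t 21.55 pos [0.6256 0.1051 0.0201] w [3.1416e+00 1.0000e-04 1.6889e+00] q [-0.44  0.83  0.28  1.71 -0.34  0.64  0.15]
shift in goal axes [-0.033  0.001  0.003] in present axes [-0.033  0.     0.003] turn [0.    0.001 0.024]
```

No contact force and the small disc is 2.5 mm inside its pocket. Release, and go on to the stand.

Emit:
move_arm(plan=[[[-0.02, 0, 0.06, 0, 0, 0, 0.3], [0, 0, 0, 0, 0, 0, 0.3], [0, 0, 0, 0, 0, 0, 0.5], [0, 0, -0.5, 0, 0, 0, 0.5], [0, 0, -1, 0, 0, 0, 0.8], [0, 0, -1, 0, 0, 0, 0.8], [0.8, -1, -1, 0, 0, 0, 0.8], [0.8, -1, -0.5, 0, 0, 0, 0.8], [0.8, -1, -0.2, 0, 0, 0, 0.8], [0.8, -1, 0, 0, 0, 0, 0.8]]], grip_force=20)

```text
clock: 22.65
position: [0.5383, 0.1595, 0.1044]
tool_rot: [3.14, -0.001, 1.689]
force: [-0.6, -0.0, -0.3]
grip_width: 0.0768
finger_force: 0.0
```

Emit:
move_arm(plan=[[[0.8, -1, 0, 0, 0, 0, 0.8], [0.8, -1, 0, 0, 0, 0, 0.8], [0.8, -1, 0, 0, 0, 0, 0.8], [0.8, -1, 0, 0, 0, -1, 0.8], [0, 0, 0, 0, 0, -1, 0.8], [0, 0, 0, 0, 0, -1, 0.8], [0, 0, 0, 0, 0, -1, 0.8], [0, 0, 0, 0, 0, -1, 0.8], [0, 0, 0, 0, 0, -1, 0.8], [0, 0, 0, 0, 0, -1, 0.8]]])

```text
clock: 23.65
position: [0.452, 0.213, 0.1037]
tool_rot: [3.141, 0.0, 2.426]
force: [0.6, 0.9, 0.2]
grip_width: 0.0768
finger_force: 0.0
```

```bash
python3 go.py .447 .22 .0225 2.596; python3 - <<'E'
from vis import *
f=grab_frame("scene");g0=cv2.imread("pics/scene0.png")
r=lambda i,x,y,w,h,s:cv2.resize(i[y:y+h,x:x+w,::-1],None,fx=s,fy=s,interpolation=cv2.INTER_CUBIC)
cv2.imwrite("pics/g5.png",r(f["color"],300,150,160,120,5))
E
```

```text
t 23.65 pos [0.452  0.213  0.1037] w [3.1408e+00 4.0000e-04 2.4262e+00] q [-0.66  0.52  0.14  2.04 -0.13  0.59  0.42]
shift in goal axes [0.393 0.169 4.058] in present axes [0.417 0.097 4.058] turn [ 0.007  0.005 -1.622]
```

View pics/g5.png

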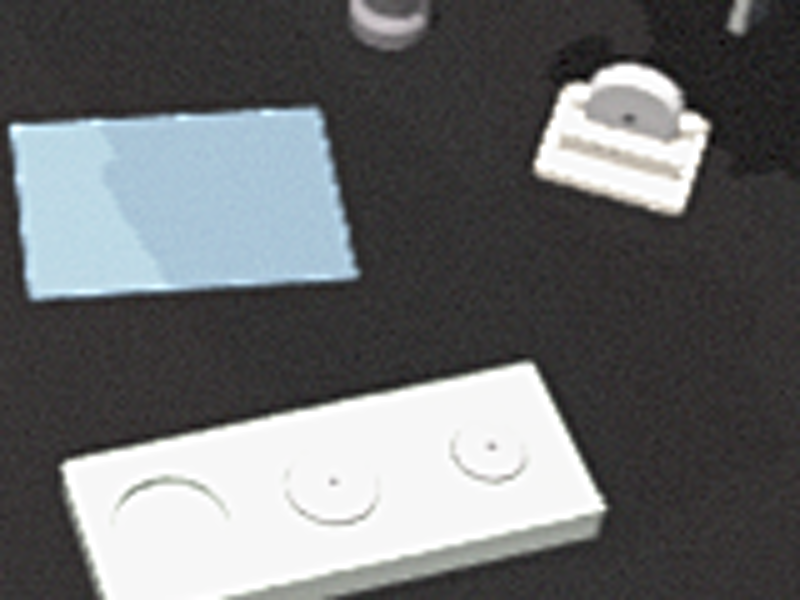

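Both loaded discs look concentric in their pockets (marks at crop (334,482) and (491,446)). The large disc's face mark is at full-image (425.2,173.2).

```bash
python3 - <<'E'
from vis import *
f,t=grab_frame("scene"),grab_frame("top")
b=[.0013,-.0008]
ax=np.array([.855,-.519])
print("large",back(f,(425.2,173.2),.031)+b-.006*ax)
print("small",back(f,(491.5/5+299.6,446.5/5+149.6),.024)+b,"med",back(f,(334.5/5+299.6,482.5/5+149.6),.024)+b)
# disc top edge silhouette alone: fit disc offset along slot from first frames
import pickle;t0,s0=pickle.load(open("f0.pkl","rb"))
P=place(edisc(.046,.031),.447-.0013,.22+.0008,-.546);print("pred scene bbox",proj(s0,P).min(0),proj(s0,P).max(0))
E
```

```text
large [0.44843379 0.21974363]
small [0.62690187 0.10454906] med [0.63561497 0.03490792]
pred scene bbox [415.48895224 161.94932977] [436.09604822 180.08860575]
```

Emit:
move_arm(plan=[[[0, 0, 0, 0, 0, -1, 0.8], [0, 0, 0, 0, 0, -0.62, 0.8], [0.37, 0.18, 0, 0, 0, 0, 0.8], [0, 0, 0.5, 0, 0, 0, 0.8], [0, 0, 0.8, 0, 0, 0, 0.8], [0, 0, 0.8, 0, 0, 0, 0.8], [0, 0, 0.8, 0, 0, 0, 0.8], [0, 0, 0.6, 0, 0, 0, 0.8], [0, 0, 0.3, 0, 0, 0, 0.8], [0, 0, 0, 0, 0, 0, 0.8]]])

```text
clock: 24.8
position: [0.4469, 0.2198, 0.0262]
tool_rot: [-3.14, -0.0, 2.591]
force: [-0.1, 0.0, 0.4]
grip_width: 0.077
finger_force: 0.0
```

```bash
python3 go.py .4475 .2199 .0225 2.596
```

```text
t 24.8 pos [0.4469 0.2198 0.0262] w [-3.1404e+00 -4.0000e-04  2.5909e+00] q [-0.63  0.66  0.07  2.07 -0.1   0.41  0.54]
shift in goal axes [-0.023  0.02   0.184] in present axes [-0.023  0.02   0.184] turn [-0.011 -0.004 -0.049]
```

Emit:
move_arm(plan=[[[0, 0, 0, 0, 0, 0, 0.5], [0, 0, 0, 0, 0, 0, 0.2], [0, 0, 0, 0, 0, 0, -1], [0, 0, 0, 0, 0, 0, -1], [0, 0, 0, 0, 0, 0, -1], [0, 0, 0, 0, 0, 0, -1], [0, 0, 0, 0, 0, 0, -1], [0, 0, 0, 0, 0, 0, -1], [0, 0, 0, 0, 0, 0, -1], [0, 0, 0, 0, 0, 0, -1]]], grip_force=40)

```text
clock: 25.8
position: [0.4475, 0.2197, 0.0277]
tool_rot: [3.141, 0.0, 2.591]
force: [-2.4, -2.6, 12.8]
grip_width: 0.0427
finger_force: 38.8
```

Emit:
move_arm(plan=[[[0, 0, -0.3, 0, 0, 0, -1], [0, 0, -0.8, 0, 0, 0, -1], [0, 0, -1, 0, 0, 0, -1], [0, 0, -1, 0, 0, 0, -1], [0, 0, -1, 0, 0, 0, -1], [0, 0, -1, 0, 0, -1, -1], [0, 0, -0.5, 0, 0, -1, -1], [0, 0, 0, 0, 0, -1, -1], [0, 0, 0, 0, 0, -1, -1], [0, 0, 0, 0, 0, -1, -1]]])

```text
clock: 26.8
position: [0.4473, 0.2199, 0.1395]
tool_rot: [3.141, 0.001, 3.119]
force: [-0.2, 0.6, -2.0]
grip_width: 0.0422
finger_force: 41.2
```

```bash
python3 go.py .43 .0045 .10 3.1416
```

```text
t 26.8 pos [0.4473 0.2199 0.1395] w [3.1413e+00 7.0000e-04 3.1194e+00] q [-0.55  0.45 -0.04  2.01  0.03  0.67  0.95]
shift in goal axes [  0.864 -10.772   1.977] in present axes [  0.626 -10.789   1.974] turn [ 0.003  0.006 -0.212]
```

Emit:
move_arm(plan=[[[0, -1, 0, 0, 0, -0.2, -1], [0, -1, 0, 0, 0, 0, -1], [0, -1, 0, 0, 0, 0, -1], [0, -1, 0, 0, 0, 0, -1], [0, -1, 0, 0, 0, 0, -1], [0.2, -1, 0, 0, 0, 0, -1], [0.2, -1, 0, 0, 0, 0, -1], [0.2, -1, 0, 0, 0, 0, -1], [0.2, -1, 0, 0, 0, 0, -1], [0, -1, 0, 0, 0, 0, -1]]])

```text
clock: 27.8
position: [0.4293, 0.0193, 0.1394]
tool_rot: [-3.142, 0.0, 3.136]
force: [1.3, -0.0, -2.1]
grip_width: 0.0427
finger_force: 41.2
```

Emit:
move_arm(plan=[[[0, -0.77, 0, 0, 1, 0, -1], [0, 0, 0, 0, 1, 0, -1], [0, 0, 0, 0, 1, 0, -1], [0, 0, 0, 0, 1, 0, -1], [0, 0, 0, 0, 1, 0, -1], [0, 0, 0, 0, 1, 0, -1], [0, 0, 0, 0, 1, 0, -1], [0, 0, 0, 0, 1, 0, -1], [0, 0, 0, 0, 1, 0, -1], [0, 0, 0, 0, 0.2, 0, -1]]])

```text
clock: 28.8
position: [0.4296, 0.0047, 0.1377]
tool_rot: [-3.141, -0.968, 3.136]
force: [-1.1, -0.0, -2.8]
grip_width: 0.0429
finger_force: 41.3
```

```bash
python3 go.py .43 .0045 .05 3.1416;python3 - <<'E'
from vis import *
f=grab_frame("scene")
cv2.imwrite("pics/g6.png",cv2.resize(f["color"][120:240,260:420,::-1],None,fx=5,fy=5,interpolation=cv2.INTER_CUBIC))
E
```

```text
t 28.8 pos [0.4296 0.0047 0.1377] w [-3.1411 -0.9681  3.1358] q [-0.08  0.92 -0.02  1.51 -0.07  1.68  1.49]
shift in goal axes [-0.018 -0.008  4.384] in present axes [-3.622 -0.007  2.47 ] turn [ 0.022 -9.245 -0.049]
```

Emit:
move_arm(plan=[[[-0.7, 0, 0.48, 0, 0, 0, -1], [-0.8, 0, 0.55, 0, 0, 0, -1], [-0.8, 0, 0.55, 0, 0, 0, -1], [-0.8, 0, 0.55, 0, 0, 0, -1], [-0.8, 0, 0.55, 0, 0, 0, -1], [-0.5, 0, 0.34, 0, 0, 0, -1], [-0.28, 0, 0.2, 0, 0, 0, -1], [0, 0, 0, 0, 0, 0, -1], [0, 0, 0, 0, 0, 0, -1], [0, 0, 0, 0, 0, 0, -1]]])

```text
clock: 29.85
position: [0.4306, 0.0047, 0.0259]
tool_rot: [-3.142, -0.962, 3.136]
force: [-0.2, -0.0, -2.2]
grip_width: 0.0428
finger_force: 41.3
```

```bash
python3 go.py .43 .0045 .02 3.1416; python3 -c "
from workcell import *
s=observe();print(s['force'],s['grip_width'])"
```

```text
t 29.85 pos [0.4306 0.0047 0.0259] w [-3.1416 -0.9623  3.1361] q [-0.07  1.09 -0.03  1.48 -0.06  1.53  1.5 ]
shift in goal axes [ 0.03  -0.008  0.293] in present axes [-0.224 -0.008  0.192] turn [ 0.025 -9.19  -0.048]
[-0.18810678 -0.02994291 -2.17740205] 0.04279930717773971
```

Lower in 1–2 mm steps until contact.

Emit:
move_arm(plan=[[[-0.08, 0, 0.06, 0, 0, 0, -1], [-0.08, 0, 0.06, 0, 0, 0, -1], [-0.08, 0, 0.06, 0, 0, 0, -1], [0, 0, 0, 0, 0, 0, -1], [0, 0, 0, 0, 0, 0, -1], [0, 0, 0, 0, 0, 0, -1], [0, 0, 0, 0, 0, 0, -1], [0, 0, 0, 0, 0, 0, -1], [0, 0, 0, 0, 0, 0, -1], [0, 0, 0, 0, 0, 0, -1]]])

```text
clock: 30.85
position: [0.43, 0.0047, 0.0193]
tool_rot: [-3.142, -0.963, 3.136]
force: [0.6, -0.4, -0.4]
grip_width: 0.0425
finger_force: 41.4
```

Contact shows (about 2 N). Now let go so it settles flat, then back away upwards.

Emit:
move_arm(plan=[[[0, 0, 0, 0, 0, 0, 0.4], [0, 0, 0, 0, 0, 0, 0.4], [0, 0, 0, 0, 0, 0, 0.6], [0, 0, 0, 0, 0, 0, 0.6], [0, 0, 0, 0, 0, 0, 0.6], [0.4, 0, -0.28, 0, 0, 0, 0.6], [0.8, 0, -0.55, 0, 0, 0, 0.6], [0.8, 0, -0.55, 0, 0, 0, 0.6], [0.8, 0, -0.55, 0, 0, 0, 0.6], [0.8, 0, -0.55, 0, 0, 0, 0.6]]], grip_force=20)

```text
clock: 31.85
position: [0.4297, 0.0047, 0.1083]
tool_rot: [-3.142, -0.963, 3.136]
force: [-0.0, -0.2, -0.6]
grip_width: 0.0683
finger_force: 0.0
```

```bash
python3 - <<'E'
from vis import *
t,s=grab_frame("top"),grab_frame("scene")
r=lambda i,x,y,w,h,s:cv2.resize(i["color"][y:y+h,x:x+w,::-1],None,fx=s,fy=s,interpolation=cv2.INTER_CUBIC)
cv2.imwrite("pics/g7.png",np.hstack([r(t,250,215,80,80,5),r(s,295,150,80,80,5)]))
E
```

```text
(no output)
```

View pics/g7.png

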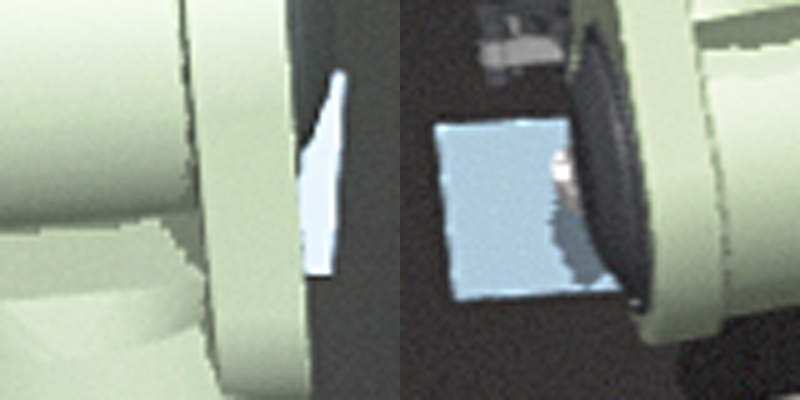

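The pad is mostly hidden by the wrist; the disc's left end is seen on it. I straighten the tool and step aside to measure.

Emit:
move_arm(plan=[[[0, 0.5, 0, 0, -1, 0, 0.6], [0, 0.8, 0, 0, -1, 0, 0.6], [0, 0.8, 0, 0, -1, 0, 0.6], [0, 0.8, 0, 0, -1, 0, 0.6], [0, 0.8, 0, 0, -1, 0, 0.6], [0, 0.8, 0, 0, -1, 0, 0.6], [0, 0.8, 0, 0, -1, 0, 0.6], [0, 0.8, 0, 0, -1, 0, 0.6], [0, 0.8, 0, 0, -1, 0, 0.6], [0, 0.5, 0, 0, -0.2, 0, 0.6]]])

```text
clock: 32.95
position: [0.4289, 0.1537, 0.1074]
tool_rot: [3.141, 0.003, 3.138]
force: [-0.1, -0.5, -0.4]
grip_width: 0.0684
finger_force: 0.0
```

```bash
cat > lg.py <<'E'
from vis import *
b={"top":[-.0007,-.0002],"scene":[.0013,-.0008]}
for n in("top","scene"):
    f=grab_frame(n);cv2.imwrite(f"pics/l_{n}.png",f["color"][:,:,::-1])
    c=f["color"].astype(int);u,v=proj(f,[[.43,.005,.016]])[0];x0,y0=int(u)-25,int(v)-25
    red=np.uint8(c[:,:,0]) # pad is bluish: red channel separates steel best
    g={**f,"color":np.dstack([red]*3)}
    print(n,"red pad/patch pct",np.percentile(red[y0:y0+50,x0:x0+50],[5,25,50,75,95]))
    for th in(195,220,235):
        try:
            p,r=fit([g],[disc(.046,.004)],[.435,.005,0],False,th=th,m=30); C=contour(g,(u,v),30,th)
            print(n,th,p[:2]+b[n],"rms",r,"bbox",C.min(0),C.max(0))
        except Exception as e: print(n,th,e)
    P=proj(f,place(disc(.046,.004),.43,.005,0));print("pred bbox at .43,.005",P.min(0),P.max(0))
E
python3 go.py .43 .005 .1 3.1416; python3 lg.py
```

```text
t 32.95 pos [0.4289 0.1537 0.1074] w [3.1407 0.0034 3.1381] q [-0.46  0.46 -0.01  2.14  0.01  0.54  1.08]
shift in goal axes [-0.054 -7.437  0.369] in present axes [-0.078 -7.437  0.363] turn [ 0.008  0.033 -0.033]
top red pad/patch pct [ 66. 212. 221. 227. 255.]
top 195 [0.44595014 0.00431751] rms 18.639212960450244 bbox [260.6875 225.5625] [318.4375 269.1875]
top 220 [0.43588329 0.01123651] rms 14.472742355727267 bbox [260.8125 226.5625] [317.8125 269.1875]
top 235 [0.43982921 0.00409603] rms 0.2632395059160139 bbox [280.9375 241.1875] [298.0625 258.1875]
pred bbox at .43,.005 [280.46664402 244.86949774] [297.81878243 262.38396497]
scene red pad/patch pct [ 47.  53. 167. 170. 246.]
scene 195 [0.43490339 0.00488131] rms 1.0579629841915832 bbox [324.5625 175.5625] [345.1875 190.8125]
scene 220 [0.43314737 0.00524367] rms 1.4378909663979418 bbox [324.9375 176.0625] [344.6875 190.4375]
scene 235 [0.43194401 0.00572266] rms 1.7497105653195848 bbox [325.3125 176.3125] [344.4375 190.3125]
pred bbox at .43,.005 [324.52873432 173.10999194] [344.16982571 190.6858084 ]
```

The top camera shows a clean circle (17.1×17.0 px), so the large disc lies flat on the pad at (0.4398, 0.0041). Squeeze along y first.

Emit:
move_arm(plan=[[[-0.5, -1, 0, 0, 0.03, 0, 0.6], [-0.04, -1, 0, 0, 0, 0, 0.6], [0, -1, 0, 0, 0, 0, 0.6], [0, -1, 0, 0, 0, 0, 0.6], [0, -1, 0, 0, 0, 0, 0.6], [0, -1, 0.4, 0, 0, 0, 0.6], [0, -1, 0.8, 0, 0, 0, 0.6], [0, -0.48, 0.8, 0, 0, 0, 0.6], [0, 0, 1, 0, 0, 0, 0.6], [0, 0, 1, 0, 0, 0, 0.6]]])

```text
clock: 34.05
position: [0.4404, 0.0016, 0.026]
tool_rot: [-3.141, -0.004, 3.134]
force: [0.4, 0.1, 0.3]
grip_width: 0.0683
finger_force: 0.0
```

```bash
python3 go.py .4398 .0041 .0065 3.1416
```

```text
t 34.05 pos [0.4404 0.0016 0.026 ] w [-3.1415 -0.0039  3.1341] q [-0.12  0.61 -0.02  2.21  0.03  0.33  1.39]
shift in goal axes [0.029 0.123 0.974] in present axes [0.026 0.123 0.974] turn [-0.001 -0.037 -0.071]
```

Emit:
move_arm(plan=[[[0.03, 0.12, 0, 0, -0.03, -0.07, 0.6], [0, 0, 0.4, 0, 0, 0, 0.6], [0, 0, 0.35, 0, 0, 0, 0.4], [0, 0, 0, 0, 0, 0, 0.2], [0, 0, 0, 0, 0, 0, -0.5], [0, 0, 0, 0, 0, 0, -1], [0, 0, 0, 0, 0, 0, -1], [0, 0, 0, 0, 0, 0, -1], [0, 0, 0, 0, 0, 0, -1], [0, 0, 0, 0, 0, 0, -1]]])

```text
clock: 35.05
position: [0.4396, 0.0053, 0.012]
tool_rot: [-3.142, 0.0, -3.14]
force: [-2.5, -0.8, 7.2]
grip_width: 0.0426
finger_force: 20.7
```

```bash
python3 go.py .4398 .0041 .0065 3.1416
```

```text
t 35.05 pos [0.4396 0.0053 0.012 ] w [-3.1415e+00  3.0000e-04 -3.1398e+00] q [-0.13  0.64 -0.02  2.21  0.04  0.28  1.39]
shift in goal axes [-0.008 -0.061  0.276] in present axes [-0.008 -0.061  0.276] turn [-0.001  0.003  0.017]
```

Emit:
move_arm(plan=[[[0, 0, 0, 0, 0, 0, 0.5], [0, 0, 0, 0, 0, 0, 0.6], [0, 0, 0, 0, 0, 1, 0.6], [0, 0, 0, 0, 0, 1, 0.6], [0, 0, 0, 0, 0, 1, 0.6], [0, 0, 0, 0, 0, 1, 0.6], [0, 0, 0, 0, 0, 1, 0.6], [0, 0, 0, 0, 0, 1, 0.6], [0, 0, 0, 0, 0, 1, 0.6], [0, 0, 0, 0, 0, 1, 0.6]]])

```text
clock: 36.05
position: [0.4397, 0.0055, 0.0117]
tool_rot: [3.141, 0.0, 2.302]
force: [0.2, -0.4, 0.4]
grip_width: 0.0678
finger_force: 0.0
```

Emit:
move_arm(plan=[[[0, 0, 0, 0, 0, 1, 0.6], [0, 0, 0, 0, 0, 1, 0.6], [0, 0, 0, 0, 0, 1, 0.6], [0, 0, 0, 0, 0, 1, 0.6], [0, 0, 0, 0, 0, 1, 0.6], [0, 0, 0, 0, 0, 0.91, 0.6], [0, 0, 0, 0, 0, 0, 0.6], [0, 0, 0, 0, 0, 0, 0.6], [0, 0, 0, 0, 0, 0, 0.6], [0, 0, 0, 0, 0, 0, 0.6]]])

```text
clock: 37.05
position: [0.4396, 0.0054, 0.0117]
tool_rot: [3.142, -0.0, 1.688]
force: [-0.4, 0.3, 0.0]
grip_width: 0.0684
finger_force: 0.0
```

```bash
python3 go.py .4396 .0053 .0075 1.6864
```

```text
t 37.05 pos [0.4396 0.0054 0.0117] w [ 3.1415e+00 -1.0000e-04  1.6881e+00] q [-0.35  0.67  0.27  2.22 -0.58  0.31  0.54]
shift in goal axes [-0.003 -0.001  0.212] in present axes [-0.003 -0.001  0.212] turn [ 0.    -0.001  0.017]
```

Emit:
move_arm(plan=[[[0, 0, 0.2, 0, 0, 0.02, 0.6], [0, 0, 0, 0, 0, 0, 0.3], [0, 0, 0, 0, 0, 0, 0], [0, 0, 0, 0, 0, 0, -1], [0, 0, 0, 0, 0, 0, -1], [0, 0, 0, 0, 0, 0, -1], [0, 0, 0, 0, 0, 0, -1], [0, 0, 0, 0, 0, 0, -1], [0, 0, 0, 0, 0, 0, -1], [0, 0, 0, 0, 0, 0, -1]]], grip_force=40)

```text
clock: 38.05
position: [0.4396, 0.0053, 0.0079]
tool_rot: [3.141, -0.0, 1.685]
force: [-1.2, 0.0, 7.3]
grip_width: 0.0429
finger_force: 39.4
```

```bash
python3 go.py .6419 -.0345 .055 1.6864
```

```text
t 38.05 pos [0.4396 0.0053 0.0079] w [ 3.1415e+00 -1.0000e-04  1.6848e+00] q [-0.35  0.68  0.26  2.22 -0.59  0.3   0.54]
shift in goal axes [-3.146  9.82  -2.353] in present axes [-3.13   9.825 -2.352] turn [ 0.001 -0.001 -0.015]
```

Emit:
move_arm(plan=[[[0, 0, -0.5, 0, 0, 0, -1], [0, 0, -1, 0, 0, 0, -1], [0, 0, -1, 0, 0, 0, -1], [-0.4, 1, 0, 0, 0, 0, -1], [-0.4, 1, 0, 0, 0, 0, -1], [-0.4, 1, 0, 0, 0, 0, -1], [-0.4, 1, 0, 0, 0, 0, -1], [-0.4, 1, 0, 0, 0, 0, -1], [-0.4, 1, 0, 0, 0, 0, -1], [-0.4, 1, 0, 0, 0, 0, -1]]])

```text
clock: 39.05
position: [0.5857, -0.0345, 0.0584]
tool_rot: [-3.141, 0.0, 1.685]
force: [-0.5, 0.5, -2.2]
grip_width: 0.0425
finger_force: 41.1
```

Emit:
move_arm(plan=[[[-0.3, 1, 0, 0, 0, 0, -1], [-0.05, 1, 0, 0, 0, 0, -1], [0, 0.8, 0, 0, 0, 0, -1], [0, 0, 0.4, 0, 0, 0, -1], [0, 0, 0.6, 0, 0, 0, -1], [0, 0, 0.3, 0, 0, 0, -1], [0, 0, 0, 0, 0, 0, -1], [0, 0, 0, 0, 0, 0, -1], [0, 0, 0, 0, 0, 0, -1], [0, 0, 0, 0, 0, 0, -1]]])

```text
clock: 40.05
position: [0.6416, -0.0349, 0.0321]
tool_rot: [3.141, 0.0, 1.685]
force: [0.6, 0.7, -2.1]
grip_width: 0.0425
finger_force: 41.1
```

```bash
python3 go.py .6421 -.0345 .0209 1.6864
```

```text
t 40.05 pos [ 0.6416 -0.0349  0.0321] w [3.1411 0.     1.6848] q [-0.3   0.85  0.41  1.69 -0.49  0.7   0.48]
shift in goal axes [0.017 0.027 0.562] in present axes [0.017 0.026 0.562] turn [ 0.005  0.    -0.015]
```

Emit:
move_arm(plan=[[[0.02, 0.03, 0, 0, 0, 0, -1], [0, 0, 0.2, 0, 0, 0, -1], [0, 0, 0.12, 0, 0, 0, -1], [0, 0, 0.08, 0, 0, 0, -1], [0, 0, 0.08, 0, 0, 0, -1], [0, 0, 0.08, 0, 0, 0, -1], [0, 0, 0, 0, 0, 0, -1], [0, 0, 0, 0, 0, 0, -1], [0, 0, 0, 0, 0, 0, -1], [0, 0, 0, 0, 0, 0, -1]]])

```text
clock: 41.05
position: [0.6421, -0.0344, 0.0206]
tool_rot: [3.141, 0.0, 1.685]
force: [0.2, -0.1, -3.1]
grip_width: 0.0426
finger_force: 41.1
```

```bash
python3 go.py .6421 -.0345 .0209 1.6864
```

```text
t 41.05 pos [ 0.6421 -0.0344  0.0206] w [3.1415 0.     1.6848] q [-0.3   0.87  0.41  1.69 -0.49  0.69  0.48]
shift in goal axes [-0.004  0.001 -0.015] in present axes [-0.004  0.001 -0.015] turn [ 0.001  0.    -0.015]
```

No contact, 3 mm inside the pocket. Release and retreat.

Emit:
move_arm(plan=[[[0, 0, 0.04, 0, 0, 0, 0.3], [0, 0, 0, 0, 0, 0, 0.4], [0, 0, 0, 0, 0, 0, 0.6], [0, 0, -0.5, 0, 0, 0, 0.6], [0, 0, -1, 0, 0, 0, 0.6], [0, 0, -1, 0, 0, 0, 0.6], [0, 0, -1, 0, 0, 0, 0.6], [-1, -0.5, -1, 0, 0, 0, 0.6], [-1, -1, -1, 0, 0, 0, 0.6], [-1, -1, -1, 0, 0, 0, 0.6]]])

```text
clock: 42.05
position: [0.5986, -0.1005, 0.1512]
tool_rot: [3.141, 0.0, 1.685]
force: [0.6, -0.7, 0.5]
grip_width: 0.0684
finger_force: 0.0
```

Emit:
move_arm(plan=[[[-1, -1, 0, 0, 0, 0, 0.6], [-1, -1, 0, 0, 0, 0, 0.6], [-1, -1, 0, 0, 0, 0, 0.6], [-1, -1, 0, 0, 0, 0, 0.6], [-1, -1, 0, 0, 0, 0, 0.6], [-1, 0, 0, 0, 0, 0, 0.6], [-1, 0, 0, 0, 0, 0, 0.6], [0, 0, 0, 0, 0, 0, 0.6], [0, 0, 0, 0, 0, 0, 0.6], [0, 0, 0, 0, 0, 0, 0.6]]])

```text
clock: 43.05
position: [0.5158, -0.2494, 0.15]
tool_rot: [3.141, -0.0, 1.685]
force: [0.2, 0.4, 0.4]
grip_width: 0.0683
finger_force: 0.0
```

```bash
python3 - <<'E'
from vis import *
# image code: centre marks (darkest blob near each pocket), back-projected at seated and unseated heights
b={"top":[-.0007,-.0002],"scene":[.0013,-.0008]}
pk={"small":(.6257,.1045),"med":(.6338,.035),"large":(.6419,-.0345)}
for n in("top","scene"):
    f=grab_frame(n);cv2.imwrite(f"pics/end_{n}.png",f["color"][:,:,::-1])
    g=cv2.cvtColor(f["color"],cv2.COLOR_RGB2GRAY).astype(float)
    for k,p in pk.items():
        u,v=proj(f,[[p[0]-b[n][0],p[1]-b[n][1],.024]])[0];U0,V0=int(round(u)),int(round(v))
        w=g[V0-4:V0+5,U0-4:U0+5];d=np.clip(np.median(w)-w-8,0,None)
        if d.sum()<5: print(n,k,"no mark",w.min(),np.median(w));continue
        yy,xx=np.mgrid[V0-4:V0+5,U0-4:U0+5]
        m=((xx*d).sum()/d.sum(),(yy*d).sum()/d.sum())
        print(n,k,"mark off pocket mm if z=24:",((back(f,m,.024)+b[n]-p)*1e3).round(1)," if z=28:",((back(f,m,.028)+b[n]-p)*1e3).round(1),d.sum())
E
```

```text
top small mark off pocket mm if z=24: [-3.  -2.2]  if z=28: [-4.  -2.8] 120.0
top med mark off pocket mm if z=24: [-1.4 -0.4]  if z=28: [-2.4 -0.7] 55.0
top large mark off pocket mm if z=24: [-0.7 -1. ]  if z=28: [-1.7 -1.1] 92.0
scene small mark off pocket mm if z=24: [ 1.2 -0.2]  if z=28: [ 4.  -1.6] 107.0
scene med mark off pocket mm if z=24: [ 1.2 -0.4]  if z=28: [ 4.  -1.4] 103.0
scene large mark off pocket mm if z=24: [ 1.4 -0.5]  if z=28: [ 4.1 -1.1] 96.0
```

```bash
python3 - <<'E'
from vis import *
g=cv2.cvtColor(cv2.imread("pics/end_top.png"),cv2.COLOR_BGR2GRAY);f=grab_frame("top")
for p in((.6264,.1047),(.6426,-.0343)):
    u,v=np.round(proj(f,[[*p,.024]])[0]).astype(int);print(u,v,proj(f,[[*p,.024]]));print(g[v-9:v+10,u-9:u+10])
E
```

```text
254 181 [[253.90201096 181.18030456]]
[[255 255 255 255 255 255 255 255 255 255 255 255 255 255 255 255 255 255
  255]
 [255 255 255 255 255 255 255 255 255 255 255 255 255 255 255 255 255 255
  255]
 [255 255 255 255 255 255 255 255 255 255 255 255 255 255 255 255 255 255
  255]
 [255 255 255 255 255 255 255 255 255 255 255 255 255 255 255 255 255 255
  255]
 [255 255 255 255 255 255 255 255 255 255 255 255 255 255 255 255 255 255
  255]
 [255 255 255 255 255 255 255 255 254 254 254 252 253 255 255 255 255 255
  255]
 [255 255 255 255 255 254 254 255 255 255 255 255 255 248 255 255 255 255
  255]
 [255 255 255 255 254 255 255 255 255 255 255 255 255 255 240 255 255 255
  255]
 [255 255 255 255 254 255 255 255 255 255 255 255 255 255 249 254 255 255
  255]
 [255 255 255 254 254 255 255 255 245 204 255 255 255 255 251 254 255 255
  255]
 [255 255 255 251 254 255 255 255 231 213 255 255 255 255 250 250 255 255
  255]
 [255 255 255 249 251 255 255 255 255 255 255 255 255 255 226 253 255 255
  255]
 [255 255 255 255 243 255 255 255 255 255 255 255 255 255 235 255 255 255
  255]
 [255 255
[... 1355 characters left out ...]
 255 255 236 255 255 255 255 255 255 255 247
  255]
 [245 252 255 255 255 255 255 255 255 255 255 255 255 255 255 255 255 227
  255]
 [254 247 255 255 255 255 255 255 255 255 255 255 255 255 255 255 255 230
  255]
 [255 241 255 255 255 255 255 255 255 255 255 255 255 255 255 255 247 253
  255]
 [255 249 211 255 255 255 255 255 255 255 255 255 255 255 255 248 245 255
  255]
 [255 255 231 241 255 255 255 255 255 255 255 255 255 255 252 238 254 255
  255]
 [255 255 255 233 209 255 255 255 255 255 255 255 255 229 216 255 255 255
  255]
 [255 255 255 255 248 212 211 223 252 253 247 202 201 220 255 255 255 255
  255]
 [255 255 255 255 255 255 253 230 217 200 230 232 255 255 255 255 255 255
  255]]
```

Both discs show a thin concentric gap ring all round with the mark centred, so they are seated (the small-disc reading was skewed by the gap). Handing in.

```bash
python3 -c "
from workcell import *
print(job_done())"
```

```text
the job is handed in; nothing more can be done
None
```

I laid the large disc on the pad, let it go and re-gripped it; all three discs look flat and centred in their own pockets in the final images. I handed the job in at about 43 s of the 72 s limit, and no verdict came back.

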